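# Hang up the wheel guard and hold the belt grinder's tension slide at its mark

### The job

I am about to slip a new belt on the bench belt grinder. Hang the loose green wheel guard by its bow handle on the hook of the stand and let go of it; then pull the spring-loaded tension slide by its black ball handle until the yellow pointer is level with the red mark, and keep hold of it there so that it cannot spring back: your program finishes while still holding it. Leave the other things on the bench where they are.

Things in the scene. Friction and masses are not known exactly. Their poses are not given: they have to be found in the camera images.
- guard: The drive wheel's guard, standing loose on the bench: green folded sheet-steel box, 62 mm deep (its x), 140 mm wide (its y), 130 mm high, 3 mm walls, open at the back (+x) and underneath, about 0.4 kg; on top, over its balance point, a bow handle of 12 mm square steel bar. Origin: centre of its underside, z up. Its front (-x) is the closed face with black slots.
- guard_bar (a point): Middle of the guard's handle bar: 12 mm square bar along the guard's y, 185 mm above the underside and 12 mm towards the front (-x) from its centre, legs at y = -56 and +56 mm; 49 mm free under it down to the guard's top. Axes as the guard's. The hook takes the middle of the bar: grip the bar about 30 mm to one side of it, closing along the guard's x.
- hook_stand: Fixed steel stand: foot 84 mm across, post 18 mm thick, and at 230 mm height a flat-bar hook arm (16 mm wide, 10 mm thick) pointing along the stand's -x (roughly to the robot): level to 100 mm out, then rising at 45 degrees to its tip, 121 mm out (lip top 254 mm up). Nothing stands above it. Origin: centre of the foot on the bench, z up.
- hook_seat (a point): Place on the hook arm where the handle bar is to hang: at mid-thickness, 80 mm out from the post, 230 mm above the bench. Axes as the stand's: -x points out along the arm to the lip. A bar lying there across the arm (along the stand's y) has its axis 11 mm above this point.
- grinder: Fixed grey belt grinder, base 400 (its y) x 185 mm, without belt and guard. Side -x, with the wheels, faces the robot: black 120 mm drive wheel at the -y end (motor behind it, 202 mm high), 70 mm aluminium idler at the +y end on the tension slide, steel platen between (174 mm high), dark square tension tube behind the platen. Origin: on the bench under the machine, z up.
- tension_travel (a joint): Travel of the spring-loaded tension slide (m): 0 = at rest, where the spring keeps it; grows as handle and idler are pulled along the grinder's -y, towards the drive wheel, to a stop at 0.07. The spring pushes back with 8 N at 0, rising by 1.3 N per 10 mm (12 to 15 N at the mark), and drives the slide home when let go. There is no catch.
- tension_slide: The spring-loaded tension slide: steel bar in the tension tube with the idler wheel at its +y end, and on top its handle, a black ball 32 mm across on an 11 mm steel stem. Origin and axes: the grinder's as long as the slide is at rest; moves along the grinder's -y when pulled.
- ball_center (a point): Centre of the black ball handle (32 mm across) on top of the tension slide, 236 mm above the bench; nothing stands above 202 mm around it. Take it from above.
- pointer_tip (a point): Tip of the yellow pointer (5 mm wide) that sticks out of the handle's foot to the grinder's +x side, 25 mm from the stem's axis; it moves with the handle. Axes as the grinder's.
- mark (a point): The mark: thin upright fin (5 mm wide) of the red clip on the scale bar behind the tension tube, 30 to 55 mm from the resting pointer along the grinder's -y. Axes as the grinder's. Pointer and mark are level when both have the same y in the grinder's frame: the pointer's tip then faces the fin's front, 4 mm away.
- mark_clip: The red clip itself, 16 mm wide at its foot and 46 mm high, fixed; origin at its underside, 139 mm above the bench. Axes as the grinder's.
- oil_bottle: Bystander: amber bottle, 60 mm across, 170 mm high. Origin: its underside.
- wrench: Bystander: steel wrench, 180 mm long, lying. Origin: its underside.
- spare_wheel: Bystander: grey spare contact wheel lying flat, 120 mm across, 50 mm high. Origin: its underside.
- whetstone: Bystander: brown whetstone on a black holder, 240 x 85 mm, 52 mm high. Origin: its underside.
- knife: Bystander: kitchen knife lying flat, about 310 mm long, pale wooden handle. Origin: its underside.
- mug: Bystander: blue mug, 76 mm across, 85 mm high. Origin: its underside.
- paste_tin: Bystander: flat round yellow tin, 70 mm across, 28 mm high. Origin: its underside.
Mind the look-alikes: they are no part of the job. What is shaped like the guard but purple is not meant.

How it is judged:
By the outcome, as a careful person would: the job done as asked, in the order asked, and still so for the second after the job is handed in, while the arm keeps its last pose, push and grip.
It also fails if it takes over 58 s, if anything falls off the work surface, if the arm or the gripper's body presses on something with over 40 N, if the wrist force passes 120 N, or if a joint passes its speed limit or range.

### The arm

A 6-joint arm with a two-finger parallel gripper is mounted at the origin on the work surface. World frame = base frame: x ahead of the robot, y to its left, z up, the work surface at z = 0. Lengths are in mm, angles in rad, forces in N, time in s.
With the tool pointing down it reaches from about 350 to 975 mm from the base axis. Payload 7.1 kg.
Tool frame: the origin (TCP) lies at the very end of the fingers, on their centre line; the grasp point (between the pads) lies 19 mm behind it (ctrl.tcp_to_grasp is the distance from the TCP to the grasp point, in mm); z points along the fingers, x is the direction in which the jaws open and shut, and the axes are right-handed (so a half turn about z gives the same grasp; the last joint's range is limited). The gripper opens to 88 mm and grips with 3 to 60 N. Pads are 20 mm wide; open, the fingers measure 115 mm over their backs; the gripper's body (75 mm by 178 mm) begins 61 mm behind the grasp point.
Start: joints at [-1.222, 0.423, 1.63, -0, 1.089, -0.019], TCP at [224.743, -583.177, 222.675] pointing down, gripper open.
Joint ranges: [-3, 3], [-0.9, 2.11], [0.09, 2.58], [-1.31, 4.45], [0.11, 2.69], [-2.54, 2.54]. Speed limits (rad/s): [2.39, 2.39, 3.01, 3.14, 3.14, 3.14].

### API

Orientations are given as a rotation vector (axis times angle).
In Python, from workcell import get_obs, viewer, ctrl, masks_of gives the robot as it stands. The module is installed in compiled form; this text tells all that it offers.
- The arm moves only by the shell command python3 -m inch 'ROWS'. ROWS is JSON, a list of rows, each an object of numbers: "tx", "ty", "tz": the shift along the tool's x, y, z in cm; "ax", "ay", "az": the turn, a rotation vector about the tool's x, y, z in degrees; "jaw": the opening, from 0 (shut) to 1 (fully open). In form: [{"tx": .., "ty": .., "tz": .., "ax": .., "ay": .., "az": .., "jaw": ..}, ...]. A call has 1 to 12 rows; each row shifts and turns the commanded pose from where the row before left it, along the tool's axes as they then stand; what a row does not reach is not made up. A row lasts 1/8 s, in which the tool goes at most 62.5 mm and 10.7 degrees, less where a joint would pass 70% of its speed; a pose out of reach is approached as far as the arm can. A call is refused whole if a number of a shift passes 6.25 or a number of a turn 10.7, either way. A call with a gripper value outside its range is refused whole. The fingers move at their own pace and stop on an object; the grip force is fixed at half the most. Time passes only in rows, so rows that do not move let the fingers close. It gives the time, the measured TCP pose, the force and the opening at its end, in the units of the state.
- get_obs(): the state, without advancing time (a new reading comes with each control period).
- viewer.get_image(name): name is "scene" or "top"; returns (picture, depth): 384x512x3 uint8, red, green, blue; 384x512 float32, mm along the optical axis (not along the pixel's ray), 0 where there is no reading.
- viewer.get_calibration(name): a dict with "fx", "fy", "cx", "cy" (pixels), "distortion" ([k1, k2, p1, p2, k3] as OpenCV has them; the pictures are not rectified), "rvec" (rotation vector, rad) and "tvec" (3), from world to camera coordinates, as OpenCV has them. Camera axes: x right, y down, z forward; pixel columns grow to the right and rows downward; lengths in mm; the calibration is good to about 2 mm. A picture is of the moment at which its call begins. get_calibration takes no time and is no camera call.
- ctrl.close_job(): hands the job in, once; it reports no verdict.
Trained networks look in the newest picture that a camera, given by its name, has taken for a name from the list of things; names that differ only in an ending like _2 or _b are one class to them, and where a whole thing is asked for, a point or a joint stands for the part that bears it (a point fixed in the world has none). Each returns a list of dicts, best first, with "score" (0 to 1); they miss things now and then, are a little off and sometimes report something else, mostly with a low value. They report only what shows in the picture. A call takes as long as a camera call. They do not tell look-alikes from the thing itself.
- masks_of(camera, thing): "pixels" (384x512 bool, what is visible of it) and "location" ([column, row] in pixels, amid what is visible of it).
The state is a dict: "t": time; "qpos": joint angles; "qvel": joint speeds; "joint_torque": joint torques, N m; "ee_pos": TCP position; "orientation": TCP orientation; "ft_force": force on the tool from outside, world axes, zero at the start; "moment": the same for the moment, N m; "width": finger opening in mm.
Only numpy, scipy, OpenCV 4.12 (cv2) and the standard library are available. Lean on these libraries where they do the work, as an engineer would, in place of code of your own. Each camera call takes 0.05 s, during which the arm holds its last target. There are 200 camera calls.

## Working session

There is one attempt and no reset: what is moved stays moved. The work goes in short steps, Python scripts to look and compute and a shell command to move; the robot and the scene stay as the last step left them, time stands still between calls to the robot, and variables do not carry over. Pictures are saved under pics/ and viewed, about 8 in all and at most 12, crops included, and the job is handed in when it is done.

```bash
mkdir -p pics; cat > h.py <<'E'
import numpy as np, cv2
from scipy.spatial.transform import Rotation as R
from workcell import get_obs, viewer, ctrl, masks_of
def cal(n):
    c=viewer.get_calibration(n)
    K=np.array([[c['fx'],0,c['cx']],[0,c['fy'],c['cy']],[0,0,1.]])
    return K,np.array(c['distortion'],float),cv2.Rodrigues(np.array(c['rvec'],float))[0],np.array(c['tvec'],float).ravel()
def pts(n,px,z):  # pixels (N,2), depth (N)
    K,D,Rm,t=cal(n)
    u=cv2.undistortPoints(np.array(px,float).reshape(-1,1,2),K,D).reshape(-1,2)
    z=np.asarray(z,float).reshape(-1,1)
    return (np.hstack([u*z,z])-t)@Rm
def cloud(n,depth,mask):
    r,c=np.nonzero(mask&(depth>0))
    return pts(n,np.c_[c,r],depth[r,c]), np.c_[c,r]
def proj(n,P):
    K,D,Rm,t=cal(n)
    return cv2.projectPoints(np.array(P,float).reshape(-1,1,3),cv2.Rodrigues(Rm)[0],t,K,D)[0].reshape(-1,2)
def save(f,img): cv2.imwrite('pics/'+f,cv2.cvtColor(img,cv2.COLOR_RGB2BGR))
E
python3 - <<'E'
from h import *
o=get_obs(); print(o)
a,da=viewer.get_image('scene'); b,db=viewer.get_image('top')
np.savez('v0.npz',a=a,da=da,b=b,db=db)
save('s0.png',a); save('t0.png',b)
for n,d in (('scene',da),('top',db)):
    K,D,Rm,t=cal(n); print(n,'cam pos',-Rm.T@t, K[0,0])
    for th in ['guard','hook_stand','grinder','tension_slide','ball_center','mark_clip','guard_bar','pointer_tip']:
        for m in masks_of(n,th)[:3]:
            P,_=cloud(n,d,m['pixels']); 
            print(n,th,round(m['score'],2),np.round(m['location']),m['pixels'].sum(),np.median(P,0).round() if len(P) else '', np.percentile(P,[2,98],axis=0).round().tolist() if len(P) else '')
E
```

```text
{'t': 0.0, 'qpos': array([-1.22201563e+00,  4.23832975e-01,  1.63064290e+00, -1.61211415e-05,
        1.08863275e+00, -1.89794071e-02]), 'qvel': array([-0.00179288, -0.00028353, -0.00079354, -0.00154229, -0.00028786,
       -0.00257376]), 'joint_torque': array([-1.86005433e-03, -5.44630659e+01, -2.73669416e+01,  6.41836622e-02,
        2.27121584e-02, -1.25349575e-04]), 'ee_pos': array([ 224.55094862, -582.68885969,  221.92512409]), 'orientation': array([-2.58946137e+00,  1.77730860e+00,  1.94989067e-03]), 'ft_force': array([0.48170268, 0.1466407 , 0.45826303]), 'moment': array([ 0.02784191,  0.06406571, -0.01986686]), 'width': 87.83915661909174}
scene cam pos [1465.41899092  -30.80927101 1097.03492336] 435.90584487183617
scene guard 0.89 [193. 185.] 1597 [ 384. -154.  126.] [[264.0, -216.0, 3.0], [459.0, -78.0, 195.0]]
scene guard 0.74 [252. 189.] 1455 [428.  44. 130.] [[285.0, -23.0, 3.0], [473.0, 111.0, 194.0]]
scene hook_stand 0.76 [345. 236.] 889 [633. 303.  58.] [[521.0, 273.0, 6.0], [667.0, 343.0, 247.0]]
scene grinder 0.97 [208. 254.] 10597 [ 703. -113.  138.] [[594.0, -284.0
[... 1031 characters left out ...]
ok_stand 0.96 [179. 175.] 756 [614. 300.  20.] [[520.0, 271.0, 1.0], [663.0, 326.0, 249.0]]
top grinder 0.64 [324. 150.] 8945 [ 668. -126.  160.] [[576.0, -282.0, 23.0], [788.0, 85.0, 204.0]]
top tension_slide 0.84 [260. 146.] 1267 [673.  58. 167.] [[598.0, -74.0, 31.0], [723.0, 105.0, 251.0]]
top ball_center 0.72 [261. 143.] 1136 [671.  59. 167.] [[598.0, -71.0, 141.0], [709.0, 105.0, 251.0]]
top guard_bar 0.94 [337. 246.] 1103 [ 390. -141.  131.] [[333.0, -196.0, 46.0], [451.0, -83.0, 194.0]]
top guard_bar 0.82 [267. 230.] 1067 [440.  46. 131.] [[410.0, -21.0, 124.0], [470.0, 112.0, 195.0]]
top pointer_tip 0.65 [261. 145.] 1261 [674.  57. 167.] [[598.0, -77.0, 30.0], [721.0, 105.0, 251.0]]
```

```bash
python3 - <<'E'
from h import *
v=np.load('v0.npz')
save('c1.png',cv2.resize(v['b'],(800,600)))
save('c2.png',cv2.resize(v['a'],(800,600)))
E
```

```text
(no output)
```

View pics/c1.png

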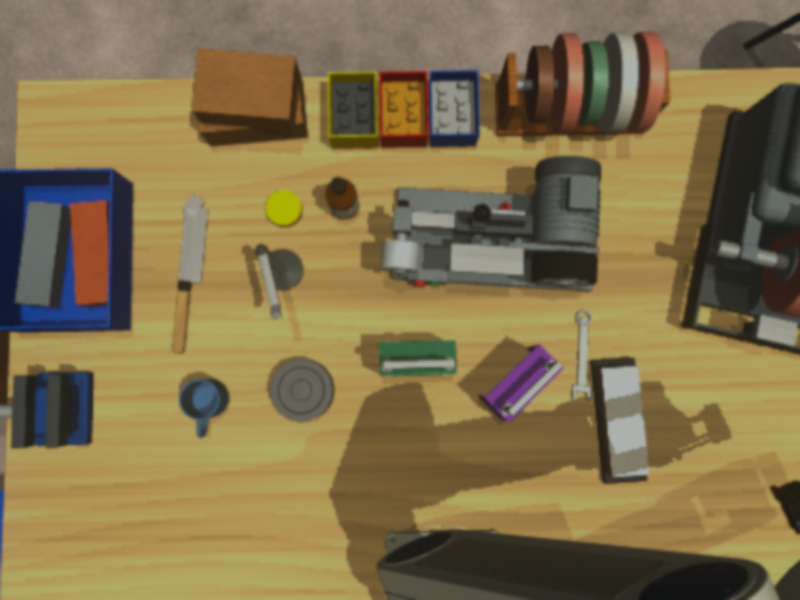

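View pics/c2.png

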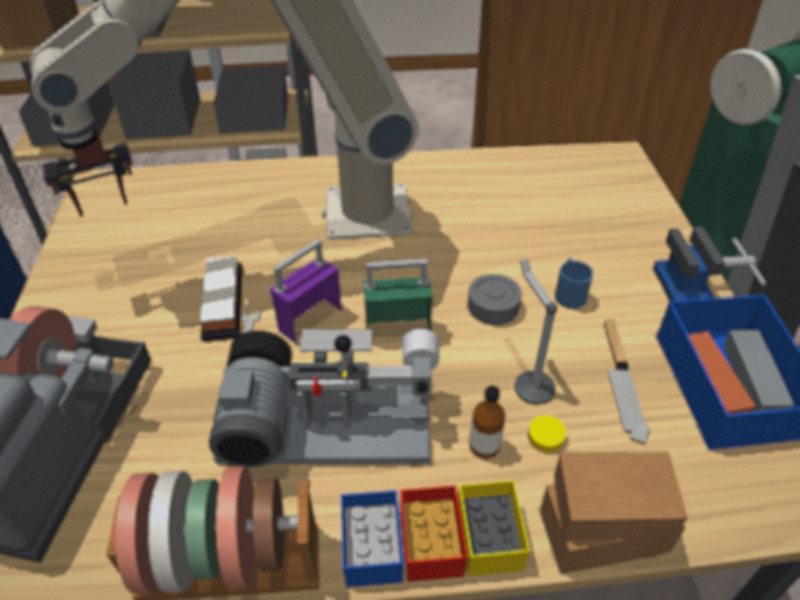

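The top view shows the green guard at about (418,358)/800 with its bar on the robot side. The purple look-alike is at (523,383), the stand at (275,275), and the ball at (482,213) with the red clip at (505,207). In the scene view the yellow pointer is at about (345,375) and the red fin at (317,386). Next I measure these.

```bash
python3 - <<'E'
from h import *
v=np.load('v0.npz')
full=np.ones((384,512),bool)
def line(P):
    c=P[:,:2].mean(0); w,V=np.linalg.eigh(np.cov((P[:,:2]-c).T)); d=V[:,1]; s=(P[:,:2]-c)@d
    return c,d,s.min(),s.max()
for n,i,d in (('scene','a','da'),('top','b','db')):
    img=v[i]; P,px=cloud(n,v[d],full); col=img[px[:,1],px[:,0]].astype(int)
    hsv=cv2.cvtColor(img,cv2.COLOR_RGB2HSV)[px[:,1],px[:,0]].astype(int)
    def box(x0,x1,y0,y1,z0,z1): return (P[:,0]>x0)&(P[:,0]<x1)&(P[:,1]>y0)&(P[:,1]<y1)&(P[:,2]>z0)&(P[:,2]<z1)
    b=P[box(380,480,-30,125,180,205)]
    c,dd,s0,s1=line(b); print(n,'bar',len(b),c.round(1),'yaw',np.degrees(np.arctan2(-dd[0],dd[1])).round(1)%180,'ends',s0.round(),s1.round(),'z',np.percentile(b[:,2],[10,50,90]).round(1), 'mid y', (b[:,1].min()+b[:,1].max())/2)
    g=P[box(390,490,-40,130,120,140)]; print(n,'gtop',len(g),np.percentile(g,[1,50,99],axis=0).round(1).tolist())
    g2=g[:,:2].astype(np.float32); print('  rect',cv2.minAreaRect(g2))
    h=P[box(480,700,250,350,215,265)]; hh=h[h[:,2]<242]; 
    for nm,q in (('hookall',h),('hooklevel',hh)):
        c,dd,s0,s1=line(q); 
        if dd[0]>0: dd=-dd; s0,s1=-s1,-s0
        print(n,nm,len(q),c.round(1),'dir',dd.round(3),'yaw of -x',np.degrees(np.arctan2(-dd[1],-dd[0])).round(1),'far end',(c+dd*s1).round(1),'near',(c+dd*s0).round(1),'z',np.percentile(q[:,2],[2,50,98]).round(1))
    f=P[box(560,720,240,360,4,16)]; print(n,'foot',len(f),cv2.minEnclosingCircle(f[:,:2].astype(np.float32)))
    dark=col.max(1)<70
    q=P[box(640,740,-60,40,208,260)]; print(n,'ball',len(q),q.mean(0).round(1) if len(q) else'',np.percentile(q,[2,98],axis=0).round(1).tolist() if len(q) else '')
    # top of ball
    for nm,m in (('yellow',(hsv[:,0]>20)&(hsv[:,0]<35)&(hsv[:,1]>150)),('red',((hsv[:,0]<6)|(hsv[:,0]>174))&(hsv[:,1]>150))):
        q=P[m&box(640,780,-140,80,100,260)]; qq=px[m&box(640,780,-140,80,100,260)]
        print(n,nm,len(q),np.median(q,0).round(1) if len(q) else'',qq.mean(0) if len(q) else '',np.percentile(q,[5,95],axis=0).round(1).tolist() if len(q) else '')
    # grinder yaw from base edges
    q=P[box(560,820,-300,110,18,30)]; print(n,'base',len(q),cv2.minAreaRect(q[:,:2].astype(np.float32)))
x,y,w,h=200,215,96,72
save('c3.png',cv2.resize(v['a'][y:y+h,x-20:x-20+w],(768,576),interpolation=cv2.INTER_CUBIC))
E
```

```text
scene bar 185 [433.1  45.9] yaw 0.6 ends -60.0 58.0 z [183.9 191.1 195. ] mid y 45.14363657688874
scene gtop 562 [[411.1, -25.4, 126.6], [445.3, 43.1, 132.2], [474.5, 111.8, 137.7]]
  rect ((443.3519287109375, 43.32551574707031), (68.48954772949219, 139.8733367919922), 0.9708209037780762)
scene hookall 264 [580.3 295.3] dir [-0.973 -0.231] yaw of -x 13.3 far end [512.6 279.3] near [640.6 309.6] z [218.1 237.1 253. ]
scene hooklevel 222 [589.  297.3] dir [-0.972 -0.234] yaw of -x 13.5 far end [521.1 281. ] near [640.6 309.7] z [217.4 236.6 241.5]
scene foot 424 ((642.80712890625, 298.1628723144531), 93.60814666748047)
scene ball 34 [689.5 -55.5 244.7] [[678.2, -59.3, 234.2], [698.9, -50.6, 253.6]]
scene yellow 10 [700.7 -68.5 178.6] [220.  239.2] [[695.4, -71.5, 171.8], [706.9, -65.6, 181.8]]
scene red 39 [ 716.7 -117.5  161.8] [202.43589744 248.33333333] [[709.4, -124.0, 148.0], [720.2, -111.1, 184.5]]
scene base 1758 ((693.2688598632812, -62.58073425292969), (287.9053039550781, 171.7830047607422), 85.3396987915039)
top bar 197 [428.7  46.8] yaw 0.4 ends -61.0 61.0 z [187.7 191.4 194
[... 151 characters left out ...]
625), (61.66353225708008, 139.41990661621094), 1.0616543292999268)
top hookall 311 [572.  296.6] dir [-0.972 -0.233] yaw of -x 13.5 far end [508.  281.2] near [634.  311.5] z [230.  236.6 253.7]
top hooklevel 261 [578.4 298.1] dir [-0.973 -0.232] yaw of -x 13.4 far end [523.8 285.2] near [634.  311.4] z [229.6 235.8 241.1]
top foot 463 ((639.49755859375, 300.722412109375), 93.784912109375)
top ball 35 [680.4 -55.4 245. ] [[669.7, -59.1, 233.9], [692.8, -50.9, 251.9]]
top yellow 0   
top red 15 [ 709.3 -114.   177.7] [323.  131.4] [[706.5, -119.3, 162.8], [713.3, -110.4, 188.4]]
top base 1412 ((672.8056030273438, -110.77862548828125), (390.8920593261719, 198.3424835205078), 85.77354431152344)
```

View pics/c3.png

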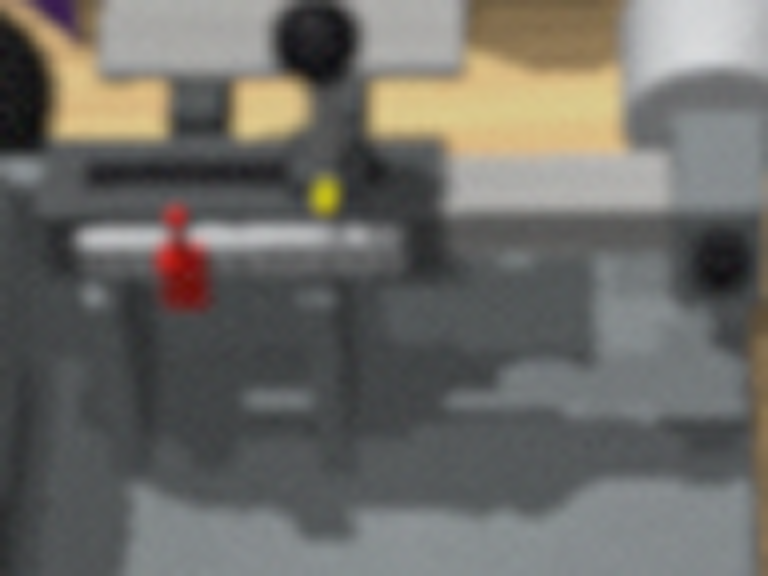

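The crop shows the yellow pointer at about (325,195) and the red fin's top at (177,215), with the ball at (315,38). I'll start with the guard. First step: rise and turn. In the same step I'll work out the stand, ball, pointer and mark from stored pictures.

```bash
cat >> h.py <<'E'
def go(p,yaw=None):
    o=get_obs(); M=R.from_rotvec(o['orientation']); x,y,z=M.as_matrix().T
    print('t',round(o['t'],2),'pos',o['ee_pos'].round(1),'yaw',np.degrees(np.arctan2(x[1],x[0])).round(2),'tilt',z.round(3),'F',o['ft_force'].round(1),'w',round(o['width'],1))
    print('shift cm (tool)',(M.inv().apply(np.array(p,float)-o['ee_pos'])/10).round(2))
    if yaw is not None: print('az',np.degrees(np.arctan2(x[1],x[0])).round(2)-yaw)
E
python3 -m inch '[{"tz":-1.5,"az":-10},{"tz":-1.5,"az":-10},{"tz":-1.5,"az":-10},{"tz":-1.5,"az":-10},{"tz":-1.5,"az":-10},{"tz":-1.5,"az":-10},{"tz":-1.5,"az":-10},{}]'
python3 - <<'E'
from h import *
go((431,16,260),0.9)
v=np.load('v0.npz')
def ray(n,px):
    K,D,Rm,t=cal(n); u=cv2.undistortPoints(np.array(px,float).reshape(1,1,2),K,D).ravel()
    return -Rm.T@t, Rm.T@np.r_[u,1]
def atz(n,px,z): c,d=ray(n,px); return (c+d*(z-c[2])/d[2]).round(1)
for n,i,d in (('scene','a','da'),('top','b','db')):
    img=v[i]; P,px=cloud(n,v[d],np.ones((384,512),bool))
    m=(abs(P[:,0]-620)<75)&(abs(P[:,1]-310)<70)&(P[:,2]>4)&(P[:,2]<16); q=P[m,:2]
    # circle fit, robust
    A=np.c_[2*q,np.ones(len(q))]; s=np.linalg.lstsq(A,(q**2).sum(1),rcond=None)[0]
    print(n,'foot mean',q.mean(0).round(1),'pct',np.percentile(q,[2,98],axis=0).round(1).tolist(),len(q))
    m=(P[:,0]>655)&(P[:,0]<715)&(abs(P[:,1]+55)<25)&(P[:,2]>225); bp=px[m]; print(n,'ball px',bp.mean(0),bp.min(0),bp.max(0))
    # dark blob near ball
    c0=bp.mean(0).astype(int); w=img[c0[1]-8:c0[1]+9,c0[0]-8:c0[0]+9].max(2); r,c=np.nonzero(w<55); print('  dark',len(r),c.mean()+c0[0]-8,r.mean()+c0[1]-8, atz(n,(c.mean()+c0[0]-8,r.mean()+c0[1]-8),236))
print('pointer',[atz('scene',(220.6,239.2),z) for z in (165,175,185)])
print('fin top',[atz('scene',(202.1,242),z) for z in (180,185)],'top red',atz('top',(323,131.4),180))
print('spare etc')
E
```

```text
t 0.9 pos [ 224.8 -583.2  222.7] yaw -68.93 tilt [ 0. -0. -1.] F [0.5 0.5 0.4] w 87.6
shift cm (tool) [-48.49 -40.79  -3.73]
az -69.83000000000001
scene foot mean [628.1 307.1] pct [[547.6, 247.5], [685.9, 374.3]] 464
scene ball px [219.59649123 219.36842105] [214 214] [225 225]
  dark 68 219.08823529411765 220.01470588235293 [683.3 -66.7 236. ]
top foot mean [621.8 301.9] pct [[548.0, 246.3], [691.6, 374.7]] 491
top ball px [308.13761468 136.33944954] [303 131] [313 142]
  dark 154 307.40909090909093 138.0 [677.9 -63.4 236. ]
pointer [array([690.5, -67.4, 165. ]), array([698.8, -67. , 175. ]), array([707.1, -66.6, 185. ])]
fin top [array([ 708.3, -117. ,  180. ]), array([ 712.4, -116.5,  185. ])] top red [ 708.1 -114.   180. ]
spare etc$[0]: bad value
```

```bash
python3 -m inch '[{"tx":0,"ty":0,"tz":-1.5,"ax":0,"ay":0,"az":-10,"jaw":1},{"tx":0,"ty":0,"tz":-1.5,"ax":0,"ay":0,"az":-10,"jaw":1},{"tx":0,"ty":0,"tz":-1.5,"ax":0,"ay":0,"az":-10,"jaw":1},{"tx":0,"ty":0,"tz":-1.5,"ax":0,"ay":0,"az":-10,"jaw":1},{"tx":0,"ty":0,"tz":-1.5,"ax":0,"ay":0,"az":-10,"jaw":1},{"tx":0,"ty":0,"tz":-1.5,"ax":0,"ay":0,"az":-10,"jaw":1},{"tx":0,"ty":0,"tz":-1.5,"ax":0,"ay":0,"az":-10,"jaw":1}]'
python3 -c "
from h import *
go((431,16,260),0.9)"
```

```text
t: 1.78
ee_pos: [224.7, -583.1, 328.2]
orientation: [-3.141, -0.039, 0.0]
ft_force: [-0.2, -0.1, 0.1]
width: 87.9
t 1.77 pos [ 224.7 -583.1  328.2] yaw 1.4 tilt [-0.  0. -1.] F [-0.2 -0.1  0.1] w 87.9
shift cm (tool) [ 22.09 -59.39   6.82]
az 0.4999999999999999
```

```bash
python3 -m inch '[{"tx":2,"ty":-5.4,"tz":0,"ax":0,"ay":0,"az":0,"jaw":1},{"tx":2,"ty":-5.4,"tz":0,"ax":0,"ay":0,"az":0,"jaw":1},{"tx":2,"ty":-5.4,"tz":0,"ax":0,"ay":0,"az":0,"jaw":1},{"tx":2,"ty":-5.4,"tz":0,"ax":0,"ay":0,"az":0,"jaw":1},{"tx":2,"ty":-5.4,"tz":0,"ax":0,"ay":0,"az":0,"jaw":1},{"tx":2,"ty":-5.4,"tz":0,"ax":0,"ay":0,"az":0,"jaw":1},{"tx":2,"ty":-5.4,"tz":0,"ax":0,"ay":0,"az":0,"jaw":1},{"tx":2,"ty":-5.4,"tz":0,"ax":0,"ay":0,"az":0,"jaw":1},{"tx":2,"ty":-5.4,"tz":0,"ax":0,"ay":0,"az":0,"jaw":1},{"tx":2,"ty":-5.4,"tz":0,"ax":0,"ay":0,"az":0,"jaw":1},{"tx":2,"ty":-5.4,"tz":0,"ax":0,"ay":0,"az":0,"jaw":1},{"tx":0,"ty":0,"tz":3,"ax":0,"ay":0,"az":0,"jaw":1}]'
python3 -c "
from h import *
go((431,16,166),0.9)
viewer.get_image('scene'); a,d=viewer.get_image('scene'); save('s1.png',a)
P,_=cloud('scene',d,np.ones((384,512),bool))
b=P[(abs(P[:,0]-430)<50)&(abs(P[:,1]-46)<75)&(abs(P[:,2]-188)<10)]; print(len(b),np.median(b,0))
go((431,16,166),0.9)"
```

```text
t: 3.28
ee_pos: [436.1, 18.3, 299.2]
orientation: [-3.141, -0.038, -0.009]
ft_force: [-0.3, -0.1, -0.6]
width: 87.6
t 3.27 pos [436.1  18.3 299.2] yaw 1.4 tilt [ 0.006  0.001 -1.   ] F [-0.3 -0.1 -0.6] w 87.6
shift cm (tool) [-0.59  0.22 13.32]
az 0.4999999999999999
185 [433.5716441   46.62676514 190.68345128]
t 3.38 pos [431.9  15.9 295.5] yaw 1.22 tilt [-0.005 -0.    -1.   ] F [-0.8 -0.7 -0.2] w 87.7
shift cm (tool) [-2.000e-02 -1.000e-02  1.295e+01]
az 0.31999999999999995
```

Straight above the bar. Descending 13 cm and closing.

```bash
python3 -m inch '[{"tx":0,"ty":0,"tz":3.5,"ax":0,"ay":0,"az":0,"jaw":1},{"tx":0,"ty":0,"tz":3.5,"ax":0,"ay":0,"az":0,"jaw":1},{"tx":0,"ty":0,"tz":3,"ax":0,"ay":0,"az":0,"jaw":1},{"tx":0,"ty":0,"tz":2,"ax":0,"ay":0,"az":0,"jaw":1},{"tx":0,"ty":0,"tz":1.1,"ax":0,"ay":0,"az":0,"jaw":1},{"tx":0,"ty":0,"tz":0,"ax":0,"ay":0,"az":0,"jaw":1},{"tx":0,"ty":0,"tz":0,"ax":0,"ay":0,"az":0,"jaw":0},{"tx":0,"ty":0,"tz":0,"ax":0,"ay":0,"az":0,"jaw":0},{"tx":0,"ty":0,"tz":0,"ax":0,"ay":0,"az":0,"jaw":0},{"tx":0,"ty":0,"tz":0,"ax":0,"ay":0,"az":0,"jaw":0},{"tx":0,"ty":0,"tz":0,"ax":0,"ay":0,"az":0,"jaw":0},{"tx":0,"ty":0,"tz":0,"ax":0,"ay":0,"az":0,"jaw":0}]'
python3 -c "
from h import *
go((431,16,266),0.9)"
```

```text
t: 4.88
ee_pos: [433.5, 14.8, 166.7]
orientation: [3.141, 0.03, -0.0]
ft_force: [0.3, 0.1, 0.5]
width: 31.1
t 4.88 pos [433.5  14.8 166.7] yaw 1.08 tilt [-0. -0. -1.] F [0.3 0.1 0.5] w 31.1
shift cm (tool) [-0.25 -0.12 -9.93]
az 0.18000000000000005
```

```bash
python3 -m inch '[{"tx":0,"ty":0,"tz":0,"ax":0,"ay":0,"az":0,"jaw":0},{"tx":0,"ty":0,"tz":0,"ax":0,"ay":0,"az":0,"jaw":0},{"tx":0,"ty":0,"tz":0,"ax":0,"ay":0,"az":0,"jaw":0},{"tx":0,"ty":0,"tz":0,"ax":0,"ay":0,"az":0,"jaw":0},{"tx":0,"ty":0,"tz":-1,"ax":0,"ay":0,"az":0,"jaw":0},{"tx":0,"ty":0,"tz":-1.5,"ax":0,"ay":0,"az":0,"jaw":0},{"tx":0,"ty":0,"tz":-2,"ax":0,"ay":0,"az":0,"jaw":0},{"tx":0,"ty":0,"tz":-2,"ax":0,"ay":0,"az":0,"jaw":0},{"tx":0,"ty":0,"tz":-2,"ax":0,"ay":0,"az":0,"jaw":0},{"tx":0,"ty":0,"tz":-1.5,"ax":0,"ay":0,"az":0,"jaw":0},{"tx":0,"ty":0,"tz":-0.5,"ax":0,"ay":0,"az":0,"jaw":0}]'
cat > look.py <<'E'
from h import *
import sys
# held bar/guard geometry & hook
for n in ('scene','top'):
    a,d=viewer.get_image(n); save(f'{sys.argv[1]}_{n}.png',a); P,px=cloud(n,d,np.ones((384,512),bool))
    hsv=cv2.cvtColor(a,cv2.COLOR_RGB2HSV)[px[:,1],px[:,0]].astype(int)
    g=P[(hsv[:,0]>60)&(hsv[:,0]<95)&(hsv[:,1]>70)&(P[:,0]>350)&(P[:,0]<650)&(P[:,1]<380)&(P[:,1]>-60)&(P[:,2]>20)]
    print(n,'green',len(g),np.percentile(g,[1,50,99],axis=0).round().tolist())
    zt=np.percentile(g[:,2],98); tp=g[g[:,2]>zt-14]
    A=np.c_[tp[:,:2]-tp[:,:2].mean(0),np.ones(len(tp))]; s=np.linalg.lstsq(A,tp[:,2],rcond=None)[0]
    print('  top n',len(tp),'rect',cv2.minAreaRect(tp[:,:2].astype(np.float32)),'z',np.median(tp[:,2]).round(1),'slope deg x,y',np.degrees(s[:2]).round(1))
go((0,0,0),0)
E
python3 look.py l1
```

```text
t: 6.25
ee_pos: [434.0, 14.8, 272.7]
orientation: [3.141, 0.029, 0.003]
ft_force: [-0.6, 0.6, -2.3]
width: 11.9
scene green 1093 [[411.0, -20.0, 117.0], [419.0, 46.0, 175.0], [477.0, 110.0, 242.0]]
  top n 444 rect ((451.4334716796875, 43.19569778442383), (57.975399017333984, 131.5798797607422), 1.2899541854858398) z 238.4 slope deg x,y [ 2.9 -2.3]
top green 7 [[418.0, 5.0, 47.0], [457.0, 91.0, 235.0], [591.0, 112.0, 241.0]]
  top n 4 rect ((437.91412353515625, 101.71696472167969), (3.3278093338012695, 44.02409744262695), 63.79499816894531) z 240.6 slope deg x,y [47.3 81.5]
t 6.35 pos [433.7  14.9 272. ] yaw 1.08 tilt [ 0.001  0.    -1.   ] F [ 0.4 -0.5 -2.6] w 11.6
shift cm (tool) [-43.4    0.67  27.17]
az 1.08
```

```bash
python3 -m inch '[{"tx":0.5,"ty":-1.4,"tz":0,"ax":0,"ay":0,"az":0,"jaw":0},{"tx":0.5,"ty":-2.8,"tz":0,"ax":0,"ay":0,"az":0,"jaw":0},{"tx":0.5,"ty":-3.2,"tz":0,"ax":0,"ay":0,"az":0,"jaw":0},{"tx":0.5,"ty":-3.5,"tz":0,"ax":0,"ay":0,"az":0,"jaw":0},{"tx":0.5,"ty":-3.5,"tz":0,"ax":0,"ay":0,"az":0,"jaw":0},{"tx":0.5,"ty":-3.5,"tz":0,"ax":0,"ay":0,"az":0,"jaw":0},{"tx":0.5,"ty":-2.8,"tz":0,"ax":0,"ay":0,"az":0,"jaw":0},{"tx":0.5,"ty":-1.6,"tz":0,"ax":0,"ay":0,"az":0,"jaw":0},{"tx":0,"ty":0,"tz":0.6,"ax":0,"ay":0,"az":-4.1,"jaw":0},{"tx":0,"ty":0,"tz":0.8,"ax":0,"ay":0,"az":-4.1,"jaw":0},{"tx":0,"ty":0,"tz":0.6,"ax":0,"ay":0,"az":-4.1,"jaw":0},{"tx":0,"ty":0,"tz":0,"ax":0,"ay":0,"az":0,"jaw":0}]'
python3 look.py l2; python3 - <<'E'
from h import *
go((557,260,251),13.4)
import cv2
a=cv2.imread('pics/l2_scene.png')[130:250,260:420]; cv2.imwrite('pics/l2c.png',cv2.resize(a,(800,600),interpolation=cv2.INTER_CUBIC))
E
```

```text
t: 7.85
ee_pos: [469.0, 238.4, 250.8]
orientation: [3.12, 0.364, -0.003]
ft_force: [0.5, -1.0, -3.5]
width: 11.8
scene green 1013 [[431.0, 197.0, 93.0], [471.0, 257.0, 174.0], [518.0, 339.0, 221.0]]
  top n 424 rect ((477.8380432128906, 268.14617919921875), (57.860496520996094, 139.59310913085938), 12.529932975769043) z 216.6 slope deg x,y [-2.7 -2.4]
top green 6 [[481.0, 178.0, 213.0], [507.0, 209.0, 214.0], [513.0, 213.0, 524.0]]
  top n 1 rect ((480.03924560546875, 176.29867553710938), (0.0, 0.0), 0.0) z 540.3 slope deg x,y [0. 0.]
t 7.95 pos [469.4 238.6 251.6] yaw 13.28 tilt [-0. -0. -1.] F [ 0.4  0.3 -2.9] w 12.0
shift cm (tool) [-51.16  12.44  25.17]
az 13.28
t 7.95 pos [469.4 238.6 251.6] yaw 13.28 tilt [-0. -0. -1.] F [ 0.4  0.3 -2.9] w 12.0
shift cm (tool) [ 9.01 -0.07  0.05]
az -0.120000000000001
```

View pics/l2c.png

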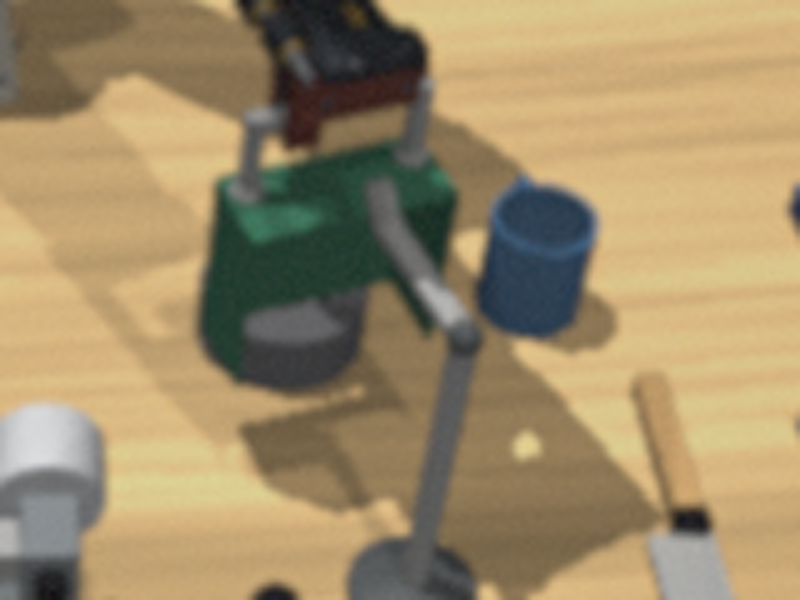

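The guard is held upright in front of the arm tip, with the arm pointing into the bow window (tip at about (380,185) in the crop). Moving in along the arm.

```bash
python3 -m inch '[{"tx":0.7,"ty":0,"tz":0,"ax":0,"ay":0,"az":0,"jaw":0},{"tx":1.2,"ty":-0.05,"tz":0,"ax":0,"ay":0,"az":0,"jaw":0},{"tx":1.5,"ty":-0.05,"tz":0,"ax":0,"ay":0,"az":0,"jaw":0},{"tx":1.6,"ty":0,"tz":0,"ax":0,"ay":0,"az":0,"jaw":0},{"tx":1.6,"ty":0,"tz":0,"ax":0,"ay":0,"az":0,"jaw":0},{"tx":1.4,"ty":0,"tz":0,"ax":0,"ay":0,"az":0,"jaw":0},{"tx":1,"ty":0,"tz":0,"ax":0,"ay":0,"az":0,"jaw":0},{"tx":0,"ty":0,"tz":0,"ax":0,"ay":0,"az":0,"jaw":0}]'
python3 look.py l3; python3 - <<'E'
from h import *
a=cv2.imread('pics/l3_scene.png')[130:250,260:420]; cv2.imwrite('pics/l3c.png',cv2.resize(a,(800,600),interpolation=cv2.INTER_CUBIC))
E
```

```text
t: 8.95
ee_pos: [557.3, 260.4, 251.5]
orientation: [3.12, 0.366, -0.0]
ft_force: [-1.0, -0.1, -3.8]
width: 11.7
scene green 1084 [[522.0, 218.0, 97.0], [563.0, 278.0, 184.0], [606.0, 364.0, 221.0]]
  top n 463 rect ((563.2877197265625, 291.5777587890625), (64.24431610107422, 143.47174072265625), 14.230128288269043) z 217.3 slope deg x,y [ 1.4 -2.7]
top green 1 [[521.0, 337.0, 217.0], [521.0, 337.0, 217.0], [521.0, 337.0, 217.0]]
  top n 1 rect ((520.9521484375, 337.3058166503906), (0.0, 0.0), 0.0) z 217.2 slope deg x,y [0. 0.]
t 9.05 pos [556.4 260.2 251.5] yaw 13.37 tilt [-0.001 -0.    -1.   ] F [-0.5  0.2 -2.2] w 11.9
shift cm (tool) [-60.12  12.45  25.2 ]
az 13.37
```

View pics/l3c.png

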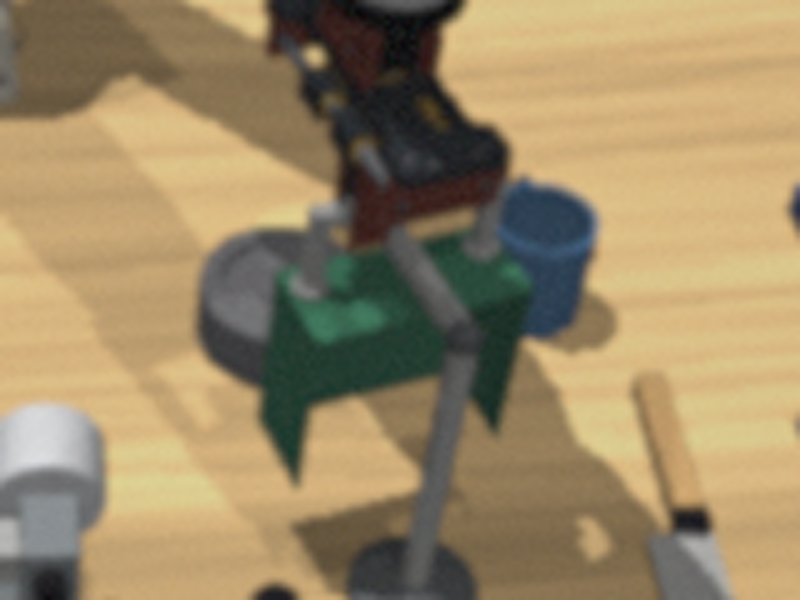

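The arm now passes through the bow window, between the legs and clear of the fingers. Lowering onto the seat.

```bash
python3 -m inch '[{"tx":0,"ty":0,"tz":0.5,"ax":0,"ay":0,"az":0,"jaw":0},{"tx":0,"ty":0,"tz":0.6,"ax":0,"ay":0,"az":0,"jaw":0},{"tx":0,"ty":0,"tz":0.6,"ax":0,"ay":0,"az":0,"jaw":0},{"tx":0,"ty":0,"tz":0.5,"ax":0,"ay":0,"az":0,"jaw":0},{"tx":0,"ty":0,"tz":0.3,"ax":0,"ay":0,"az":0,"jaw":0},{"tx":0,"ty":0,"tz":0.1,"ax":0,"ay":0,"az":0,"jaw":0},{"tx":0,"ty":0,"tz":0,"ax":0,"ay":0,"az":0,"jaw":0}]'; python3 -m inch '[{"tx":0,"ty":0,"tz":0.1,"ax":0,"ay":0,"az":0,"jaw":0},{"tx":0,"ty":0,"tz":0.1,"ax":0,"ay":0,"az":0,"jaw":0},{"tx":0,"ty":0,"tz":0,"ax":0,"ay":0,"az":0,"jaw":0}]'
```

```text
t: 9.93
ee_pos: [556.8, 260.4, 225.7]
orientation: [-3.12, -0.366, -0.0]
ft_force: [-0.2, -0.2, -4.2]
width: 11.7
t: 10.3
ee_pos: [556.7, 260.3, 223.7]
orientation: [3.12, 0.366, -0.0]
ft_force: [0.3, -0.2, -4.0]
width: 11.8
```

```bash
python3 -m inch '[{"tx":0,"ty":0,"tz":0.1,"ax":0,"ay":0,"az":0,"jaw":0},{"tx":0,"ty":0,"tz":0.1,"ax":0,"ay":0,"az":0,"jaw":0},{"tx":0,"ty":0,"tz":0,"ax":0,"ay":0,"az":0,"jaw":0}]';python3 -m inch '[{"tx":0,"ty":0,"tz":0.1,"ax":0,"ay":0,"az":0,"jaw":0},{"tx":0,"ty":0,"tz":0,"ax":0,"ay":0,"az":0,"jaw":0}]'
```

```text
t: 10.68
ee_pos: [556.8, 260.3, 222.1]
orientation: [-3.12, -0.366, -0.001]
ft_force: [-1.4, -0.5, 0.1]
width: 11.9
t: 10.92
ee_pos: [556.9, 260.3, 221.7]
orientation: [-3.12, -0.366, -0.001]
ft_force: [-2.9, -1.4, 5.8]
width: 11.9
```

Contact at the expected height (force went from -4 to +6 N). Now I ease off slightly, open, and withdraw upward.

```bash
python3 -m inch '[{"tx":0,"ty":0,"tz":-0.1,"ax":0,"ay":0,"az":0,"jaw":0},{"tx":0,"ty":0,"tz":0,"ax":0,"ay":0,"az":0,"jaw":0.2},{"tx":0,"ty":0,"tz":0,"ax":0,"ay":0,"az":0,"jaw":0.35},{"tx":0,"ty":0,"tz":0,"ax":0,"ay":0,"az":0,"jaw":0.5},{"tx":0,"ty":0,"tz":0,"ax":0,"ay":0,"az":0,"jaw":0.6},{"tx":0,"ty":0,"tz":0,"ax":0,"ay":0,"az":0,"jaw":0.6},{"tx":0,"ty":0,"tz":-0.5,"ax":0,"ay":0,"az":0,"jaw":0.6},{"tx":0,"ty":0,"tz":-1.5,"ax":0,"ay":0,"az":0,"jaw":0.6},{"tx":0,"ty":0,"tz":-3,"ax":0,"ay":0,"az":0,"jaw":0.6},{"tx":0,"ty":0,"tz":-3,"ax":0,"ay":0,"az":0,"jaw":0.6},{"tx":0,"ty":0,"tz":-3,"ax":0,"ay":0,"az":0,"jaw":0.6},{"tx":0,"ty":0,"tz":-1,"ax":0,"ay":0,"az":0,"jaw":0.6}]'
python3 look.py l4; python3 - <<'E'
from h import *
go((680,-65,330),13.4)
a=cv2.imread('pics/l4_scene.png')[120:255,230:410]; cv2.imwrite('pics/l4c.png',cv2.resize(a,(800,600),interpolation=cv2.INTER_CUBIC))
E
```

```text
t: 12.42
ee_pos: [557.6, 260.8, 344.8]
orientation: [-3.119, -0.366, -0.007]
ft_force: [-0.1, 0.2, -0.0]
width: 52.6
scene green 1027 [[521.0, 219.0, 68.0], [564.0, 278.0, 162.0], [607.0, 364.0, 192.0]]
  top n 467 rect ((563.8724975585938, 292.2663879394531), (65.35237121582031, 145.06521606445312), 11.971349716186523) z 188.2 slope deg x,y [ 2.8 -1.5]
top green 34 [[521.0, 226.0, 183.0], [588.0, 232.0, 187.0], [602.0, 342.0, 191.0]]
  top n 34 rect ((549.8340454101562, 279.4604187011719), (32.06568908691406, 135.41293334960938), 38.21140670776367) z 186.8 slope deg x,y [0.8 2.2]
t 12.53 pos [557.2 260.6 343.2] yaw 13.37 tilt [ 0.002  0.001 -1.   ] F [-0.4 -0.2  0.3] w 52.5
shift cm (tool) [-60.32  12.48  34.15]
az 13.37
t 12.53 pos [557.2 260.6 343.2] yaw 13.37 tilt [ 0.002  0.001 -1.   ] F [-0.4 -0.2  0.3] w 52.5
shift cm (tool) [ 4.41 34.51  1.31]
az -0.030000000000001137
```

View pics/l4c.png

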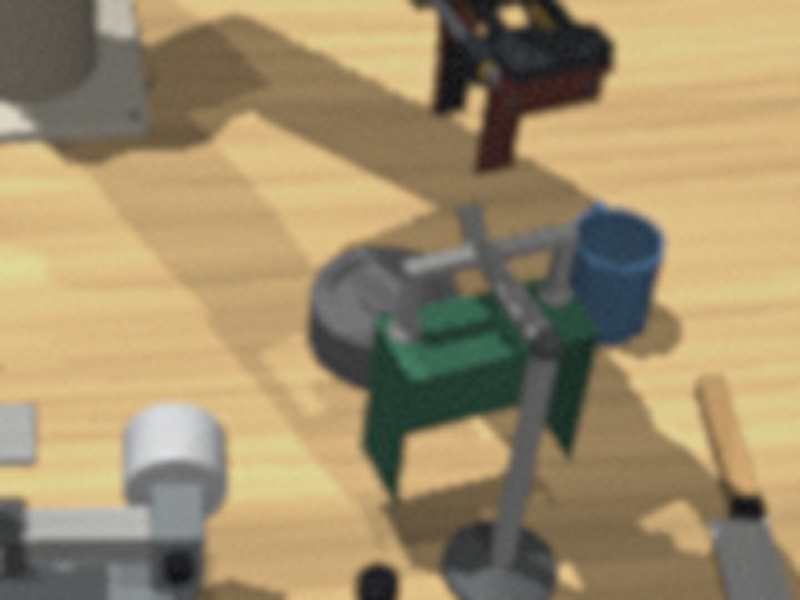

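The guard hangs level on the arm by the middle of its bar, and the gripper is free and above it. Now to the ball, closing along the grinder's y.

```bash
python3 -m inch '[{"tx":0.63,"ty":4.93,"tz":0,"ax":0,"ay":0,"az":0,"jaw":0.8},{"tx":0.63,"ty":4.93,"tz":0,"ax":0,"ay":0,"az":0,"jaw":0.8},{"tx":0.63,"ty":4.93,"tz":0,"ax":0,"ay":0,"az":0,"jaw":0.8},{"tx":0.63,"ty":4.93,"tz":0,"ax":0,"ay":0,"az":0,"jaw":0.8},{"tx":0.63,"ty":4.93,"tz":0,"ax":0,"ay":0,"az":0,"jaw":0.8},{"tx":0.63,"ty":4.93,"tz":0,"ax":0,"ay":0,"az":0,"jaw":0.8},{"tx":0.63,"ty":4.93,"tz":0,"ax":0,"ay":0,"az":0,"jaw":0.8},{"tx":0,"ty":0,"tz":0,"ax":0,"ay":0,"az":-10.4,"jaw":0.8},{"tx":0,"ty":0,"tz":0,"ax":0,"ay":0,"az":-10.4,"jaw":0.8},{"tx":0,"ty":0,"tz":0,"ax":0,"ay":0,"az":-10.4,"jaw":0.8},{"tx":0,"ty":0,"tz":0,"ax":0,"ay":0,"az":-10.4,"jaw":0.8},{"tx":0,"ty":0,"tz":0,"ax":0,"ay":0,"az":-10.4,"jaw":0.8}]' >/dev/null; python3 -m inch '[{"tx":0,"ty":0,"tz":0,"ax":0,"ay":0,"az":-10.4,"jaw":0.8},{"tx":0,"ty":0,"tz":0,"ax":0,"ay":0,"az":-10,"jaw":0.8},{"tx":0,"ty":0,"tz":0,"ax":0,"ay":0,"az":0,"jaw":0.8},{"tx":0,"ty":0,"tz":0,"ax":0,"ay":0,"az":0,"jaw":0.8}]'
python3 - <<'E'
from h import *
a,d=viewer.get_image('scene'); save('s5.png',a)
P,px=cloud('scene',d,np.ones((384,512),bool))
q=px[(abs(P[:,0]-683)<28)&(abs(P[:,1]+60)<30)&(P[:,2]>225)&(P[:,2]<262)]; print('ball px',len(q),q.mean(0) if len(q) else '')
print('expected ball px',proj('scene',[[680,-65,236]]),'tcp px',proj('scene',[get_obs()['ee_pos']]))
go((680,-65,217),85.8)
b=cv2.imread('pics/s5.png')[150:270,150:310]; cv2.imwrite('pics/s5c.png',cv2.resize(b,(800,600),interpolation=cv2.INTER_CUBIC))
E
```

```text
t: 14.52
ee_pos: [679.1, -65.2, 340.8]
orientation: [-2.305, -2.133, 0.001]
ft_force: [-0.2, 0.3, -0.0]
width: 70.2
ball px 115 [219.54782609 219.3826087 ]
expected ball px [[219.71346296 219.05788357]] tcp px [[216.94348122 190.52815116]]
t 14.57 pos [679.2 -65.2 341. ] yaw 85.62 tilt [-0.001  0.    -1.   ] F [-0.3 -0.2 -0.7] w 70.8
shift cm (tool) [ 0.03  0.09 12.4 ]
az -0.1799999999999926
```

View pics/s5c.png

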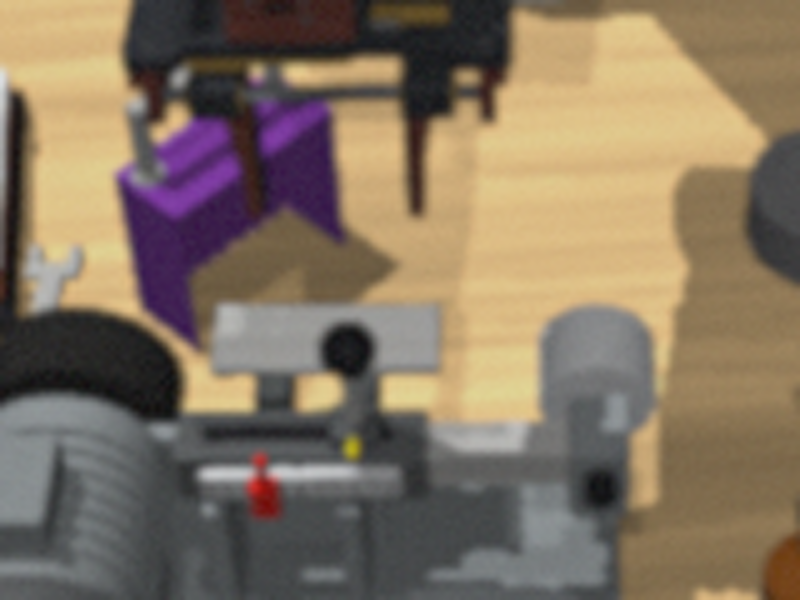

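The fingers straddle the ball position, and the measured ball pixel (219.5,219.4) matches the prediction. Descending and closing.

```bash
python3 -m inch '[{"tx":0,"ty":0.1,"tz":3,"ax":0,"ay":0,"az":0,"jaw":0.8},{"tx":0,"ty":0,"tz":3.4,"ax":0,"ay":0,"az":0,"jaw":0.8},{"tx":0,"ty":0,"tz":3,"ax":0,"ay":0,"az":0,"jaw":0.8},{"tx":0,"ty":0,"tz":2,"ax":0,"ay":0,"az":0,"jaw":0.8},{"tx":0,"ty":0,"tz":1,"ax":0,"ay":0,"az":0,"jaw":0.8},{"tx":0,"ty":0,"tz":0,"ax":0,"ay":0,"az":0,"jaw":0.8},{"tx":0,"ty":0,"tz":0,"ax":0,"ay":0,"az":0,"jaw":0},{"tx":0,"ty":0,"tz":0,"ax":0,"ay":0,"az":0,"jaw":0},{"tx":0,"ty":0,"tz":0,"ax":0,"ay":0,"az":0,"jaw":0},{"tx":0,"ty":0,"tz":0,"ax":0,"ay":0,"az":0,"jaw":0},{"tx":0,"ty":0,"tz":0,"ax":0,"ay":0,"az":0,"jaw":0},{"tx":0,"ty":0,"tz":0,"ax":0,"ay":0,"az":0,"jaw":0}]'
cat > pm.py <<'E'
from h import *
import sys
def ray(px):
    K,D,Rm,t=cal('scene'); u=cv2.undistortPoints(np.array(px,float).reshape(1,1,2),K,D).ravel()
    return -Rm.T@t, Rm.T@np.r_[u,1]
def atx(px,x): c,d=ray(px); return c+d*(x-c[0])/d[0]
acc=[]
for k in range(4):
    a,d=viewer.get_image('scene'); acc.append(a.astype(float))
a=np.mean(acc,0); save(sys.argv[1]+'.png',a.astype(np.uint8))
y0,y1,x0,x1=228,262,185,240
w=a[y0:y1,x0:x1]; r,g,b=w[...,0],w[...,1],w[...,2]
yel=np.clip(np.minimum(r,g)-b-40,0,None); red=np.clip(r-np.maximum(g,b)-40,0,None)
Y,X=np.mgrid[y0:y1,x0:x1]
yel*=(X>195)
cy=[(X*yel).sum()/yel.sum(),(Y*yel).sum()/yel.sum()]
fin=red*(Y<=244); cf=[(X*fin).sum()/fin.sum(),(Y*fin).sum()/fin.sum()]
print('yellow',np.round(cy,2),int((yel>0).sum()),'fin',np.round(cf,2),'rows',np.round(red.sum(1)[8:30]).astype(int).tolist())
cr=[(np.round((X[i]*red[i]).sum()/red[i].sum(),1) if red[i].sum()>30 else 0) for i in range(len(red))]; print('red col by row',dict(zip(range(y0,y1),cr)))
yaw=np.radians(float(sys.argv[2]) if len(sys.argv)>2 else -4.2); ey=np.array([-np.sin(yaw),np.cos(yaw)])
p=atx(cy,float(sys.argv[3])); f=atx(cf,float(sys.argv[4]))
print('pointer',p.round(1),'fin',f.round(1),'along grinder y: still to pull',((p-f)[:2]@ey).round(2),'grip force',get_obs()['ft_force'].round(1))
go((0,0,0))
E
python3 pm.py p0 -4.2 701 711
```

```text
t: 16.08
ee_pos: [680.4, -66.8, 218.0]
orientation: [2.301, 2.137, -0.002]
ft_force: [-0.6, -5.6, 0.9]
width: 30.9
yellow [220.85 231.26] 124 fin [201.49 241.87] rows [0, 0, 0, 0, 2, 123, 152, 46, 20, 154, 368, 490, 414, 278, 237, 238, 187, 32, 0, 0, 0, 0]
red col by row {228: 0, 229: 0, 230: 0, 231: 0, 232: 0, 233: 0, 234: 0, 235: 0, 236: 0, 237: 0, 238: 0, 239: 0, 240: 0, 241: np.float64(201.5), 242: np.float64(201.5), 243: np.float64(201.6), 244: 0, 245: np.float64(201.8), 246: np.float64(201.8), 247: np.float64(201.7), 248: np.float64(201.9), 249: np.float64(202.3), 250: np.float64(202.7), 251: np.float64(202.7), 252: np.float64(202.8), 253: np.float64(202.8), 254: 0, 255: 0, 256: 0, 257: 0, 258: 0, 259: 0, 260: 0, 261: 0}
pointer [701.  -64.2 210.6] fin [ 711.  -118.2  184. ] along grinder y: still to pull 53.19 grip force [-0.5 -6.3  1.4]
t 16.27 pos [680.5 -66.8 218. ] yaw 85.76 tilt [ 0.    -0.002 -1.   ] F [-0.5 -6.3  1.4] w 30.9
shift cm (tool) [  1.69 -68.36  21.77]
```

Ball gripped (width 30.9). I tighten the yellow filter, which had caught bench pixels, and pull most of the way.

```bash
sed -i 's/^yel\*=.*/yel*=(Y>=235)*(X>194)/; s/-b-40/-b-70/' pm.py; python3 pm.py p1 -4.2 703 711 | grep -v 'red col'
python3 -m inch '[{"tx":-0.3,"ty":0,"tz":0,"ax":0,"ay":0,"az":0,"jaw":0},{"tx":-0.5,"ty":0,"tz":0,"ax":0,"ay":0,"az":0,"jaw":0},{"tx":-0.6,"ty":0,"tz":0,"ax":0,"ay":0,"az":0,"jaw":0},{"tx":-0.6,"ty":0,"tz":0,"ax":0,"ay":0,"az":0,"jaw":0},{"tx":-0.6,"ty":0,"tz":0,"ax":0,"ay":0,"az":0,"jaw":0},{"tx":-0.6,"ty":0,"tz":0,"ax":0,"ay":0,"az":0,"jaw":0},{"tx":-0.5,"ty":0,"tz":0,"ax":0,"ay":0,"az":0,"jaw":0},{"tx":-0.3,"ty":0,"tz":0,"ax":0,"ay":0,"az":0,"jaw":0},{"tx":0,"ty":0,"tz":0,"ax":0,"ay":0,"az":0,"jaw":0}]'
python3 pm.py p2 -4.2 703 711| grep -v 'red col'
```

```text
yellow [220.09 239.21] 4 fin [201.5  241.87] rows [0, 0, 0, 0, 2, 122, 152, 46, 19, 154, 372, 490, 410, 277, 239, 238, 189, 34, 0, 0, 0, 0]
pointer [703.  -68.2 180.2] fin [ 711.  -118.2  184. ] along grinder y: still to pull 49.29 grip force [-0.2 -4.8  2.1]
t 16.48 pos [680.4 -66.8 218. ] yaw 85.76 tilt [ 0.    -0.002 -1.   ] F [-0.2 -4.8  2.1] w 30.4
shift cm (tool) [  1.69 -68.36  21.77]
t: 17.6
ee_pos: [677.6, -102.1, 218.0]
orientation: [-2.299, -2.136, -0.005]
ft_force: [1.0, 11.8, 3.0]
width: 30.6
yellow [207.12 239.42] 3 fin [201.56 242.23] rows [0, 0, 0, 0, 0, 42, 61, 28, 25, 100, 242, 333, 315, 258, 239, 236, 184, 34, 0, 0, 0, 0]
pointer [ 703.  -103.1  183.1] fin [ 711.  -118.2  182.5] along grinder y: still to pull 14.44 grip force [-0.3 11.4  3.5]
t 17.8 pos [ 677.6 -102.   218. ] yaw 85.81 tilt [-0.     0.005 -1.   ] F [-0.3 11.4  3.5] w 30.9
shift cm (tool) [  5.12 -68.32  21.84]
```

```bash
sed -i 's/-b-70/-b-50/' pm.py
python3 -m inch '[{"tx":-0.3,"ty":0,"tz":0,"ax":0,"ay":0,"az":0,"jaw":0},{"tx":-0.5,"ty":0,"tz":0,"ax":0,"ay":0,"az":0,"jaw":0},{"tx":-0.4,"ty":0,"tz":0,"ax":0,"ay":0,"az":0,"jaw":0},{"tx":-0.1,"ty":0,"tz":0,"ax":0,"ay":0,"az":0,"jaw":0},{"tx":0,"ty":0,"tz":0,"ax":0,"ay":0,"az":0,"jaw":0},{"tx":0,"ty":0,"tz":0,"ax":0,"ay":0,"az":0,"jaw":0}]'
python3 pm.py p3 -4.2 703 711
python3 -c "
import cv2
b=cv2.imread('pics/p3.png')[215:260,175:235]; cv2.imwrite('pics/p3c.png',cv2.resize(b,(800,600),interpolation=cv2.INTER_CUBIC))"
```

```text
t: 18.55
ee_pos: [676.6, -114.5, 218.0]
orientation: [-2.298, -2.136, -0.005]
ft_force: [-0.6, 14.5, 4.2]
width: 30.7
yellow [202.64 239.28] 6 fin [201.56 242.41] rows [0, 0, 0, 0, 0, 28, 58, 32, 28, 111, 251, 334, 327, 262, 238, 236, 188, 34, 0, 0, 0, 0]
red col by row {228: 0, 229: 0, 230: 0, 231: 0, 232: 0, 233: 0, 234: 0, 235: 0, 236: 0, 237: 0, 238: 0, 239: 0, 240: 0, 241: 0, 242: np.float64(201.5), 243: np.float64(201.6), 244: 0, 245: np.float64(202.2), 246: np.float64(202.3), 247: np.float64(202.3), 248: np.float64(202.3), 249: np.float64(202.5), 250: np.float64(202.6), 251: np.float64(202.7), 252: np.float64(202.9), 253: np.float64(202.8), 254: 0, 255: 0, 256: 0, 257: 0, 258: 0, 259: 0, 260: 0, 261: 0}
pointer [ 703.  -115.   184.9] fin [ 711.  -118.2  181.7] along grinder y: still to pull 2.61 grip force [-0.8 12.9  3. ]
t 18.75 pos [ 676.6 -114.5  218. ] yaw 85.82 tilt [-0.     0.005 -1.   ] F [-0.8 12.9  3. ] w 31.0
shift cm (tool) [  6.37 -68.3   21.87]
```

View pics/p3c.png

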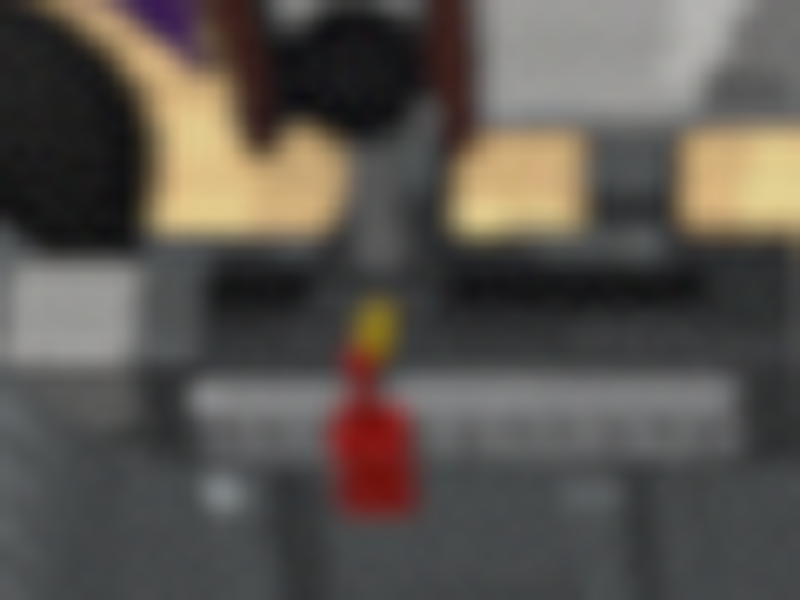

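Pointer (377,330) is just right of the fin (360,375) in the crop, so about 2 mm remain. A small further pull, then a re-measure with corrected depth assumptions (pointer middle x≈697, fin x≈707).

```bash
sed -i 's/-b-50/-b-30/' pm.py
python3 -m inch '[{"tx":-0.1,"ty":0,"tz":0,"ax":0,"ay":0,"az":0,"jaw":0},{"tx":-0.1,"ty":0,"tz":0,"ax":0,"ay":0,"az":0,"jaw":0},{"tx":0,"ty":0,"tz":0,"ax":0,"ay":0,"az":0,"jaw":0},{"tx":0,"ty":0,"tz":0,"ax":0,"ay":0,"az":0,"jaw":0}]'
python3 pm.py p4 -4.2 697 707 | grep -v 'red col'
python3 - <<'E'
from h import *
# predicted image of pointer (tip 25 mm from stem, 5 wide) and level fin line, for stem at fin's grinder y
yaw=np.radians(-4.2); ex=np.array([np.cos(yaw),np.sin(yaw),0]); ey=np.array([-np.sin(yaw),np.cos(yaw),0])
f=np.array([707,-118.2+.11*-4,178.]); 
for dx in (-22,-16,-10,-6,0): print(dx,proj('scene',[f+ex*dx]).round(2), proj('scene',[f+ex*dx+ey]).round(2))
b=cv2.imread('pics/p4.png')[228:258,185:225]; cv2.imwrite('pics/p4c.png',cv2.resize(b,(800,600),interpolation=cv2.INTER_CUBIC))
E
```

```text
t: 19.25
ee_pos: [676.4, -116.2, 217.9]
orientation: [-2.298, -2.136, -0.006]
ft_force: [-0.2, 14.0, 3.5]
width: 30.7
yellow [202.01 238.96] 11 fin [201.54 242.39] rows [0, 0, 0, 0, 0, 28, 58, 31, 26, 104, 260, 360, 338, 270, 238, 238, 189, 32, 0, 0, 0, 0]
pointer [ 697.  -117.3  179.2] fin [ 707.  -118.8  177. ] along grinder y: still to pull 0.74 grip force [-0.6 14.8  2.7]
t 19.45 pos [ 676.5 -116.2  218. ] yaw 85.82 tilt [-0.     0.006 -1.   ] F [-0.6 14.8  2.7] w 30.5
shift cm (tool) [  6.54 -68.3   21.88]
-22 [[202.15 235.89]] [[202.51 235.89]]
-16 [[201.99 237.58]] [[202.35 237.57]]
-10 [[201.82 239.28]] [[202.19 239.28]]
-6 [[201.71 240.42]] [[202.08 240.42]]
0 [[201.55 242.14]] [[201.92 242.14]]
```

View pics/p4c.png

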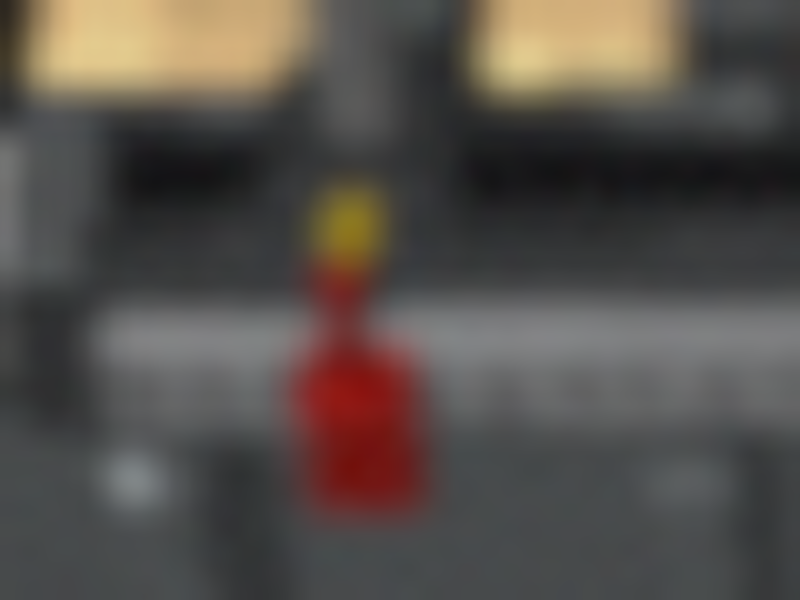

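Now nearly level (yellow column 348, fin 340, and the level prediction is about 345), so about 0.5 mm remains. Final nudge, then a check on the guard.

```bash
python3 -m inch '[{"tx":-0.05,"ty":0,"tz":0,"ax":0,"ay":0,"az":0,"jaw":0},{"tx":0,"ty":0,"tz":0,"ax":0,"ay":0,"az":0,"jaw":0},{"tx":0,"ty":0,"tz":0,"ax":0,"ay":0,"az":0,"jaw":0},{"tx":0,"ty":0,"tz":0,"ax":0,"ay":0,"az":0,"jaw":0}]'
python3 pm.py p5 -4.2 697 707 | grep -v 'red col'; python3 look.py l5
```

```text
t: 19.95
ee_pos: [676.4, -116.6, 218.0]
orientation: [-2.298, -2.136, -0.006]
ft_force: [-1.5, 14.0, 3.8]
width: 30.7
yellow [201.91 238.99] 11 fin [201.56 242.39] rows [0, 0, 0, 0, 0, 27, 58, 29, 26, 106, 262, 360, 340, 272, 236, 239, 188, 33, 0, 0, 0, 0]
pointer [ 697.  -117.6  179.2] fin [ 707.  -118.7  176.9] along grinder y: still to pull 0.42 grip force [-0.2 15.7  2.9]
t 20.15 pos [ 676.4 -116.6  217.9] yaw 85.82 tilt [-0.     0.006 -1.   ] F [-0.2 15.7  2.9] w 30.9
shift cm (tool) [  6.58 -68.3   21.88]
scene green 1021 [[521.0, 218.0, 67.0], [563.0, 277.0, 161.0], [607.0, 363.0, 192.0]]
  top n 463 rect ((578.8126831054688, 294.5256042480469), (91.39651489257812, 144.69773864746094), 9.856793403625488) z 188.1 slope deg x,y [1.4 0.9]
top green 540 [[521.0, 223.0, 181.0], [568.0, 276.0, 187.0], [600.0, 360.0, 192.0]]
  top n 540 rect ((561.0390625, 292.0530700683594), (61.22566604614258, 137.12527465820312), 13.634381294250488) z 186.7 slope deg x,y [0.3 0.1]
t 20.25 pos [ 676.4 -116.6  218. ] yaw 85.82 tilt [-0.     0.006 -1.   ] F [-1.3 14.6  3.4] w 30.5
shift cm (tool) [  6.59 -68.3   21.88]
az 85.82
```

The guard hangs level (top at 187 mm, aligned with the stand), the pointer is within about 0.5 mm of the mark, and the grip is steady.

```bash
python3 -c "
from h import *
print(ctrl.close_job()); go((0,0,0))"
```

```text
the job is handed in; nothing more can be done
None
the job is handed in; nothing more can be done
```

The green guard now hangs on the stand's hook and I've let go of it. The tension slide is pulled to the red mark, and the gripper still holds the ball. I handed the job in at about 20 s; no verdict was reported.

- **Guard:** The last check showed it level (slope 0.3° or less), its top at 187 mm against 186 mm expected. The middle of its bar is on the hook seat, in line with the stand.
- **Slide:** The last measurement put the pointer about 0.4 mm short of level with the mark. That comes from only a few coloured pixels, so take it as roughly ±1 mm. The slide had moved about 50 mm, which agrees with the roughly 49 mm I measured before pulling.
- **Grip:** It was steady, with the fingers 30.5–31 mm apart on the 32 mm ball and about 14–15 N of spring force. I could not read the robot after hand-in.
- **Disagreements:** The two cameras differed by 3–6 mm on several points, including the ball, bar and hook. I averaged the values and then confirmed them by contact and closer looks. One scene-camera outline of the hung guard came out about 30 mm too deep. The top camera did not show this, so I treated it as stray pixels.
- **Other things:** I kept clear of the other things on the bench, but did not measure them again at the end.

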